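Click the leaning vial carousel round to its empty pocket and load it

ROBOT

A 6-joint arm with a two-finger parallel gripper is mounted at the origin on the work surface. World frame = base frame: x ahead of the robot, y to its left, z up, the work surface at z = 0. Lengths are in m, angles in rad, forces in N, time in s.
With the tool pointing down it reaches from about 0.325 to 0.775 m from the base axis. Payload 5.5 kg.
Tool frame: the origin (TCP) lies at the very end of the fingers, on their centre line; the grasp point (between the pads) lies 19 mm behind it (bot.grasp_offset is the distance from the TCP to the grasp point, in m); z points along the fingers, y is the line along which they close (so a half turn about z gives the same grasp; the last joint's range is limited). The gripper opens to 85 mm and grips with 20 to 120 N. Pads are 22 mm wide; open, the fingers measure 114 mm over their backs; the gripper's body (76 mm by 85 mm) begins 54 mm behind the grasp point. The pads swing forward as they close: fully open they stand 13 mm farther back than shut.
Start: joints at [-0.057, 0.091, 1.231, -0, 1.82, -0.057], TCP at [0.6, -0, 0.231] pointing down, gripper open.
Joint ranges: [-2.87, 2.87], [-0.86, 2.18], [0.17, 2.46], [-1.51, 4.65], [0.06, 2.69], [-2.65, 2.65]. Speed limits (rad/s): [2.57, 2.57, 3.01, 3.14, 3.14, 3.14].

INTERFACE

Orientations are given as [roll, pitch, yaw] about the fixed x, y, z axes, in that order (R = Rz(yaw) Ry(pitch) Rx(roll)).
In Python, from workcell import bot gives the robot as it stands.
- The arm moves only by the shell command python3 -m inch 'ROWS'. ROWS is a JSON object of lists of equal length, an entry for each row: "dp": the shift along the tool's x, y, z in mm, a list of three; "twist": the turn about the tool's z in degrees; "jaw": the closure, from 0 (fully open) to 1 (shut). In form: {"dp": [[dx, dy, dz], ...], "twist": [twist, ...], "jaw": [jaw, ...]}. A call has 1 to 20 rows; each row shifts and turns the commanded pose from where the row before left it, along the tool's axes as they then stand; what a row does not reach is not made up. A row lasts 1/8 s, in which the tool goes at most 62.5 mm and 10.7 degrees, less where a joint would pass 70% of its speed; a pose out of reach is approached as far as the arm can. A call with a gripper value outside its range is refused whole. The fingers move at their own pace and stop on an object; the grip force is fixed at half the most. Time passes only in rows, so rows that do not move let the fingers close. It gives the time, the measured TCP pose, the force, the opening and the grip force at its end, in the units of the state.
- bot.get_state(): the state, without advancing time (a new reading comes with each control period).
- bot.grab_frame(name): name is "scene" or "side" or "wrist"; returns a dict with "frame" (400x640x3 uint8, blue, green, red), "z_map" (400x640 float32, m along the optical axis (not along the pixel's ray), 0 where there is no reading), "camera_matrix" (3x3 intrinsics, pixels), "R" (3x3) and "t" (3): a world point X has camera coordinates R X + t; the wrist camera has in their place "hand_eye" (4x4, takes a point from camera to tool coordinates, whose origin is the TCP and whose axes are the flange's). Camera axes: x right, y down, z forward; pixel columns grow to the right and rows downward; lengths in m; the calibration is good to about 2 mm. A picture is of the moment at which its call begins: read the wrist's pose just before it.
- bot.finish_job(): hands the job in; it is judged then, once.
Trained networks look in a picture, given as the dict that the camera call returned (one of the last four; its "shot" number tells which), for a name from the list of things; names that differ only in an ending like _2 or _b are one class to them, and where a whole thing is asked for, a point or a joint stands for the part that bears it (a point fixed in the world has none). Each returns a list of dicts, best first, with "score" (0 to 1); they miss things now and then, are a little off and sometimes report something else, mostly with a low value. They report only what shows in the picture. A call takes as long as a camera call. They do not tell look-alikes from the thing itself.
- bot.find_in(picture, target): "centre" ([x, y, z] in m, in world coordinates, good to about 4 mm: the middle of the surface that is visible of it).
- bot.landmark_of(picture, target): "centre" ([x, y, z] in m, in world coordinates, good to about 4 mm: a listed point, or the origin of a listed thing).
The state is a dict: "time_s": time; "joint_positions": joint angles; "qd": joint speeds; "joint_torque": joint torques, N m; "eef_pos": TCP position; "ee_rot": TCP orientation; "force": force on the tool from outside, world axes, zero at the start; "wrist_torque": the same for the moment, N m; "grip_width": finger opening in m; "finger_force": force on a finger pad.
Only numpy, scipy, OpenCV 4.12 (cv2) and the standard library are available. Lean on these libraries where they do the work, as an engineer would, in place of code of your own. Each camera call takes 0.05 s, during which the arm holds its last target. There are 200 camera calls.

TASK

Turn the leaning vial carousel until its one empty yellow pocket has clicked home at the red pointer. Only then take the red-capped vial from the wooden rack and push it fully down into that pocket, leaving the carousel resting in that click. Leave the other vials and the tools on the bench where they are.

Things in the scene. Friction and masses are not known exactly. Their poses are not given: they have to be found in the camera images.
- carousel (a joint): turn of the six-station carousel about its leaning axis: 0 when the empty pocket is home at the red pointer (downhill, nearest the robot), growing counterclockwise from above. A spring plunger holds it in a click every 1.047 rad; past the hump half-way (about 0.35 N m) it snaps on by itself once let go. Starts 1 or 2 clicks positive, so turn clockwise. Stops at -1.35, 2.75.
- carousel_base: fixed grey stand of the carousel, foot plate 240 x 190 mm, origin at the centre of its underside, x uphill, away from the robot. The carousel's axis passes 140 mm above the origin, leaning 25 degrees from vertical towards the stand's -x; a red pointer stands at the disc's downhill edge.
- turn_bar (a point): point on the axis in the black turning bar (64 x 14 x 34 mm tall), 12 mm below its top, 64 mm above the disc (radius 104 mm). Axes turn with the carousel: z along the leaning axis, x along the bar, whose -x end (red dot) points at the empty pocket. The other stations hold fixed grey-capped vials, 26 mm across, tops 90 mm above the disc, 80 mm from the axis.
- pocket_floor (a point): centre of the inner floor of the empty yellow pocket, a round cup of outer diameter 37 mm, inner diameter 29 mm, 32 mm deep, 80 mm from the carousel's axis; z along the leaning axis, out of the pocket.
- pocket_mouth (a point): centre of the mouth of the same empty pocket, 32 mm above its floor along z.
- rack: fixed dark wooden rack block, 70 x 210 x 46 mm (x, y, z), origin at the centre of its underside, three upright vial holes 65 mm apart along its y, 38 mm deep.
- vial_red: white vial with red cap, 26 mm in diameter (cap too), 90 mm long, 50 g, bevelled foot; origin at the centre of its foot, z up its length. Starts upright in one of the three rack holes, 52 mm standing out.
- vial_blue: the same vial with a blue cap, in another rack hole; to be left there.
- vial_green: the same vial with a green cap, in another rack hole; to be left there.
- hammer: small hammer lying at the back, 170 mm long; leave alone.
- brush: bench brush lying between rack and carousel, 160 mm long, under 40 mm high; leave alone.
- bowl: copper bowl, 90 mm across, 35 mm high; leave alone.
- jar: glass jar with brass cap, 60 mm across, 75 mm high; leave alone.
- bench_block: steel block 100 x 100 x 25 mm; leave alone.
- mandrel: upright steel ring mandrel, foot 60 mm across, 190 mm high; leave alone.
- driver: screwdriver lying on the bench, 170 mm long; leave alone.
Things that resemble listed ones, but are neither listed nor needed, are in the scene too. Leave any black or turquoise look-alike of the vial_red alone.

How it is judged:
On the way:
1. the carousel has clicked home with the empty pocket at the red pointer (within 0.09 rad, at rest) while the red-capped vial still stands in the rack (value of joint carousel between -0.09 and 0.09 rad and velocity of joint carousel between -0.1 and 0.1 rad/s and distance of vial_red from where it was at the start of the episode below 0.015 m), for 0.2 s.
At the end, for the whole second after the job is handed in: Carousel at rest in the click with the pocket at the red pointer (joint within 0.09 rad of 0); red-capped vial released, cap up in that pocket, foot within 6 mm of the floor's centre, axis within 0.14 rad of the pocket's; blue and green vials within 15 mm of their starts (value of joint carousel between -0.09 and 0.09 rad and velocity of joint carousel between -0.1 and 0.1 rad/s and distance between vial_red and pocket_floor below 0.006 m and angle between the z axis of vial_red and the z axis of pocket_floor, either way round below 0.14 rad and angle between vial_red's own z axis and vertical below 0.8 rad and linear speed of vial_red below 0.02 m/s and distance of each of vial_blue, vial_green from where it was at the start of the episode below 0.015 m); the robot touches nothing.
It fails at once if the blue- or green-capped vial taken out of the rack or pulled up (distance of any of vial_blue, vial_green from where it was at the start of the episode above 0.025 m).
It fails at once if a bystander on the bench moved by more than 30 mm (distance of any of hammer, brush, bowl, jar, bench_block, mandrel, driver from where it was at the start of the episode above 0.03 m).
It also fails if it takes over 67 s, if anything falls off the work surface, if the arm or the gripper's body presses on something with over 40 N, if the wrist force passes 120 N, or if a joint passes its speed limit or range.

## Working session

There is one attempt and no reset: what is moved stays moved. The work goes in short steps, Python scripts to look and compute and a shell command to move; the robot and the scene stay as the last step left them, time stands still between calls to the robot, and variables do not carry over. Pictures are saved under pics/ and viewed, at most 10 in all, crops included, and the job is handed in when it is done.

```bash
mkdir -p pics; ls
cat > h.py <<'E'
import numpy as np, cv2
from workcell import bot
from scipy.spatial.transform import Rotation as Ro
def world(p,u,v,st=None):
    z=p["z_map"][v,u]; K=p["camera_matrix"]
    c=np.stack([(u-K[0,2])/K[0,0]*z,(v-K[1,2])/K[1,1]*z,z],-1)
    return (c-p["t"])@p["R"]
E
python3 - <<'E'
from h import *
s=bot.get_state(); print(s)
ps={}
for n in ("scene","side"):
    p=bot.grab_frame(n); ps[n]=p; cv2.imwrite(f"pics/{n}0.png",p["frame"])
    for t in ["carousel","carousel_base","turn_bar","pocket_floor","pocket_mouth","rack","vial_red","vial_blue","vial_green","mandrel","jar","brush"]:
        print(n,t,[(round(d["score"],2),np.round(d["centre"],3).tolist()) for d in bot.landmark_of(p,t)[:3]] if t!="carousel" else "")
E
```

```text
pics
{'time_s': 0.0, 'joint_positions': array([-5.66991027e-02,  9.18725395e-02,  1.23192101e+00,  7.81415310e-06,
        1.81978389e+00, -5.67019376e-02]), 'qd': array([-3.93375360e-04, -1.21891671e-03,  1.57167382e-03,  6.30965551e-04,
       -9.39835460e-05,  6.11727120e-04]), 'joint_torque': array([ 1.92109423e-03, -4.58737707e+01, -4.18019521e+01,  2.08830479e-04,
        1.19483890e-02, -1.60596358e-05]), 'eef_pos': array([5.99713303e-01, 1.76182846e-05, 2.30122837e-01]), 'ee_rot': array([-3.13961148e+00, -1.20045921e-04,  1.57080096e+00]), 'force': array([-0.37428188,  0.46486481,  0.10431993]), 'wrist_torque': array([-0.0212243 ,  0.02704817, -0.00785747]), 'finger_force': 0.0, 'grip_width': 0.08554288550201516}
scene carousel 
scene carousel_base [(0.96, [0.683, 0.162, 0.0])]
scene turn_bar [(0.61, [0.651, 0.158, 0.206])]
scene pocket_floor [(0.78, [0.648, 0.088, 0.133])]
scene pocket_mouth [(0.66, [0.633, 0.093, 0.158]), (0.31, [0.691, 0.397, -0.001])]
scene rack [(0.91, [0.539, -0.268, 0.003])]
scene vial_red [(0.73, [0.549, -0.201, 0.008]), (0.65, [0.586, -0.107, 0.001])
[... 371 characters left out ...]
.681, 0.16, -0.002])]
side turn_bar [(0.88, [0.648, 0.16, 0.207]), (0.21, [0.581, 0.466, 0.001])]
side pocket_floor [(0.84, [0.644, 0.091, 0.132]), (0.53, [0.55, -0.204, 0.006])]
side pocket_mouth [(0.65, [0.638, 0.092, 0.159])]
side rack [(0.92, [0.54, -0.269, 0.001]), (0.58, [0.685, 0.159, -0.0])]
side vial_red [(0.79, [0.581, -0.112, 0.004]), (0.77, [0.519, -0.111, 0.001]), (0.63, [0.549, -0.203, 0.007])]
side vial_blue [(0.74, [0.541, -0.267, 0.006])]
side vial_green [(0.65, [0.531, -0.332, 0.012])]
side mandrel []
side jar [(0.6, [0.405, 0.396, 0.006]), (0.21, [0.72, -0.275, 0.0])]
side brush [(0.95, [0.409, -0.052, -0.003]), (0.53, [0.65, 0.159, 0.206]), (0.35, [0.547, -0.204, 0.012])]
```

View pics/scene0.png

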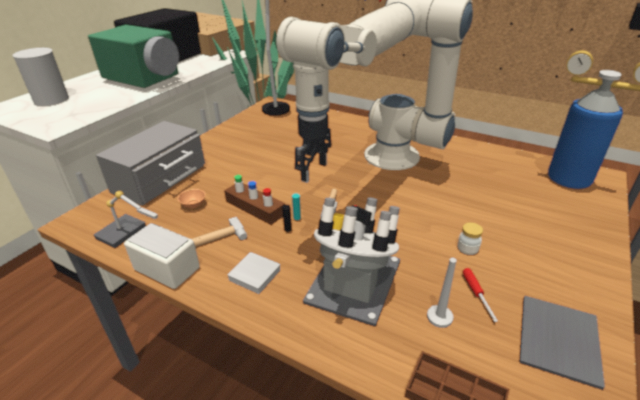

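View pics/side0.png

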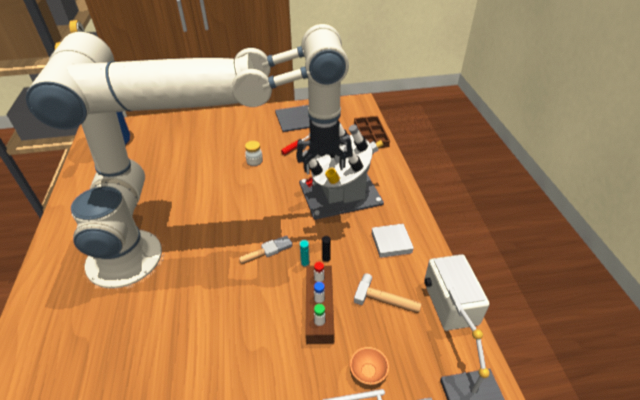

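The views show the carousel at about (355,240) in scene, with the yellow pocket one click positive on the robot's right (-y) side. The red vial is in the rack hole nearest the carousel, at (267,195) in scene and (319,270) in side. The black and turquoise look-alikes stand beside it. Next I'll take a closer look with the wrist camera.

```bash
python3 -m inch '{"dp": [[20,-10,-34],[20,-10,-34],[20,-10,-34],[20,-10,-34],[20,-10,-34],[0,0,0],[0,0,0]], "twist":[0,0,0,0,0,0,0],"jaw":[0.9,1,1,1,1,1,1]}'
cat >> h.py <<'E'
def wr():
    s=bot.get_state(); p=bot.grab_frame("wrist")
    T=np.eye(4); T[:3,:3]=Ro.from_euler("xyz",s["ee_rot"]).as_matrix(); T[:3,3]=s["eef_pos"]
    M=T@p["hand_eye"]; R=M[:3,:3].T
    q=dict(p); q["R"]=R; q["t"]=-R@M[:3,3]
    return p,q
E
python3 - <<'E'
from h import *
p,q=wr(); cv2.imwrite("pics/w1.png",p["frame"])
acc={}
for i in range(4):
  for n in ("scene","side","wrist"):
    p=bot.grab_frame(n)
    for t in ["carousel_base","turn_bar","pocket_floor","pocket_mouth","rack","vial_red"]:
        for d in bot.landmark_of(p,t):
            if d["score"]>.4: acc.setdefault((t,n),[]).append(np.round(d["centre"],3).tolist())
for k,v in acc.items(): print(k,v if k[0]=="vial_red" and 0 else (len(v),np.round(np.median(v,0),4)))
np.savez("w1.npz",**{k:q[k] for k in("z_map","frame","R","t","camera_matrix")})
E
```

```text
time_s: 2.08
eef_pos: [0.5503, 0.0998, 0.4003]
ee_rot: [-3.141, 0.0, 1.571]
force: [-0.3, -0.4, 0.1]
grip_width: 0.0004
finger_force: 0.0
('carousel_base', 'scene') (4, array([6.825e-01, 1.640e-01, 5.000e-04]))
('turn_bar', 'scene') (5, array([0.651, 0.159, 0.205]))
('pocket_floor', 'scene') (4, array([0.647, 0.09 , 0.132]))
('pocket_mouth', 'scene') (6, array([0.633 , 0.0915, 0.1605]))
('rack', 'scene') (6, array([ 0.5395, -0.2645,  0.0015]))
('vial_red', 'scene') (15, array([ 0.548, -0.114,  0.001]))
('carousel_base', 'side') (4, array([0.683, 0.16 , 0.002]))
('pocket_floor', 'side') (5, array([0.646, 0.09 , 0.131]))
('pocket_mouth', 'side') (4, array([0.637 , 0.0905, 0.1625]))
('rack', 'side') (4, array([ 0.537 , -0.2685,  0.001 ]))
('vial_red', 'side') (12, array([ 0.55  , -0.113 ,  0.0045]))
('carousel_base', 'wrist') (5, array([0.685, 0.165, 0.002]))
('turn_bar', 'wrist') (5, array([0.651, 0.159, 0.203]))
('pocket_floor', 'wrist') (5, array([0.646, 0.092, 0.13 ]))
('pocket_mouth', 'wrist') (4, array([0.6325, 0.088 , 0.1615]))
('turn_bar', 'side') (2, array([0.651, 0.16 , 0.204]))
('rack', 'wrist') (1, array([ 0.726, -0.279,  0.002]))
```

View pics/w1.png

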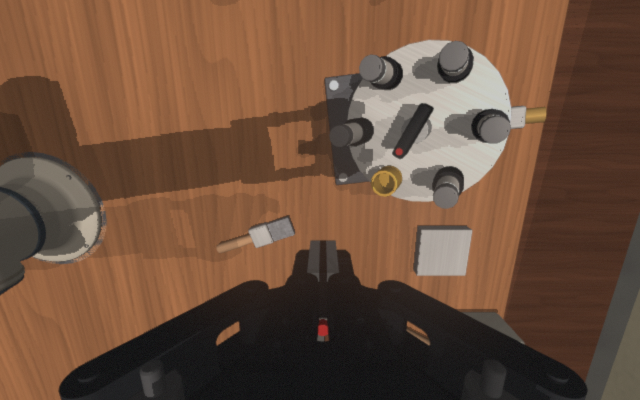

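The wrist view shows the turning bar at (412,130) with its red dot at (399,153), the yellow cup at (385,181) and five grey caps. The vial at the pointer is at (350,134). I'll fit the carousel model to the depth data.

Run:
```python
from h import *
from scipy.optimize import least_squares
p=dict(np.load("w1.npz"))
v,u=np.mgrid[0:400,0:640]; ok=(p["z_map"]>0)&(v<240)&(u>300)&(u<540)
P=world(p,u[ok],v[ok])
def fr(b,psi,q):  # frame at axis point, rotating
    return Ro.from_euler("z",psi)*Ro.from_euler("y",-np.radians(25))*Ro.from_euler("z",q)
def loc(P,x):
    c=np.array([x[0],x[1],.140]); return (P-c)@fr(0,x[2],x[3]).as_matrix()
x=np.array([.683,.162,.05,1.047,0.0095])
for it in range(4):
    L=loc(P,x); h=L[:,2]-x[4]
    sel=(abs(h)<.004)&(np.hypot(L[:,0],L[:,1])<.1); x[4]+=np.median(h[sel])
    S=[]
    for k in range(1,6):
        a=np.pi+k*np.pi/3; c=.08*np.array([np.cos(a),np.sin(a)])
        m=(abs(h-.09)<.005)&(np.hypot(*(L[:,:2]-c).T)<.02)
        S.append((P[m],c,m.sum()))
    f=lambda y:np.concatenate([(lambda l:np.r_[(l.min(0)+l.max(0))[:2]/2-c,np.median(l[:,2])-y[4]-.09])(loc(s,y)) for s,c,n in S if n>20])
    r=least_squares(f,x); x=r.x
    print(np.round(x,4),[n for _,_,n in S],np.round(r.fun.reshape(-1,3)*1000,1).tolist())
np.save("car.npy",x)
R0=fr(0,x[2],0).as_matrix(); c0=np.array([x[0],x[1],.14])
print("disc",c0+R0[:,2]*x[4],"axis",R0[:,2])
W=lambda q,r,a,h:c0+R0@[r*np.cos(a+q),r*np.sin(a+q),h+x[4]]
print("bar",W(0,0,0,.064),"floor now",W(x[3],.08,np.pi,0),"mouth now",W(x[3],.08,np.pi,.032))
print("floor home",W(0,.08,np.pi,0),"mouth home",W(0,.08,np.pi,.032))
for k in range(1,6): print(k,"top",W(x[3],.08,np.pi+k*np.pi/3,.09))
for dq in (.2,.4,.6,.7): print("v180 at -",dq,"h75",W(x[3]-dq,.08,np.pi-np.pi/3,.075))
```

```text
[0.683  0.1635 0.116  0.9957 0.0077] [np.int64(413), np.int64(668), np.int64(697), np.int64(499), np.int64(358)] [[0.2, 0.6, -0.0], [-0.1, 0.1, 0.1], [-0.3, 0.0, 0.1], [-0.1, -0.3, -0.1], [0.2, -0.5, -0.1]]
[0.6832 0.1635 0.1173 0.9959 0.0077] [np.int64(470), np.int64(673), np.int64(698), np.int64(499), np.int64(364)] [[0.3, 0.1, -0.0], [-0.2, 0.1, 0.1], [-0.3, 0.1, 0.1], [-0.1, -0.1, -0.1], [0.3, -0.2, -0.1]]
[0.6832 0.1635 0.1173 0.9959 0.0077] [np.int64(470), np.int64(673), np.int64(698), np.int64(499), np.int64(364)] [[0.3, 0.1, -0.0], [-0.2, 0.1, 0.1], [-0.3, 0.1, 0.1], [-0.1, -0.1, -0.1], [0.3, -0.2, -0.1]]
[0.6832 0.1635 0.1173 0.9959 0.0077] [np.int64(470), np.int64(673), np.int64(698), np.int64(499), np.int64(364)] [[0.3, 0.1, -0.0], [-0.2, 0.1, 0.1], [-0.3, 0.1, 0.1], [-0.1, -0.1, -0.1], [0.3, -0.2, -0.1]]
disc [0.67994638 0.16308487 0.14700508] axis [-0.41971297 -0.04946935  0.90630779]
bar [0.65308475 0.15991884 0.20500878] floor now [0.64865261 0.09179153 0.12862144] mouth now [0.63522179 0.09020851 0.15762329]
floor home [0.60794019 0.15459788 0.11319562] mouth home [0.59450938 0.15301487 0.14219747]
1 top [0.68327003 0.0917418  0.24395413]
2 top [0.71456381 0.16303515 0.26233778]
3 top [0.67346599 0.22992598 0.24695642]
4 top [0.6010744  0.22552346 0.21319143]
5 top [0.56978062 0.15423012 0.19480778]
v180 at - 0.2 h75 [0.57639479 0.17090989 0.18223059]
v180 at - 0.4 h75 [0.57958659 0.18638774 0.18455355]
v180 at - 0.6 h75 [0.58552447 0.20078868 0.18808944]
v180 at - 0.7 h75 [0.58945326 0.20740356 0.19026994]
```

```bash
python3 -m inch '{"dp": [[3,8,38],[3,8,38],[4,9,38],[2,1,38],[0,0,38],[0,0,34],[0,0,0]], "twist":[0,0,0,0,0,0,0],"jaw":[1,1,1,1,1,1,1]}' && python3 -m inch '{"dp": [[5,0,0],[5,0,0],[5,0,0],[5,0,0],[5,1,0],[5,1,-1],[5,1,-1],[0,0,0]], "twist":[0,0,0,0,0,0,0,0],"jaw":[1,1,1,1,1,1,1,1]}'
```

```text
time_s: 7.2
eef_pos: [0.5744, 0.1118, 0.1737]
ee_rot: [-3.135, 0.001, 1.571]
force: [1.2, -0.9, 1.0]
grip_width: 0.0001
finger_force: 0.0
time_s: 8.2
eef_pos: [0.5791, 0.1474, 0.1791]
ee_rot: [-3.141, -0.0, 1.571]
force: [0.1, -1.2, -0.5]
grip_width: 0.0003
finger_force: 0.7
```

```bash
python3 -m inch '{"dp": [[5,1,-1],[5,1,-1],[5,1,-1],[5,2,-1],[5,2,-1],[5,1,-1],[5,1,0],[4,1,0],[0,0,0],[0,0,0],[-15,-3,0],[-20,-5,-20],[-20,-5,-50],[-20,-10,-50],[-20,-10,-50],[-10,-10,-50],[0,0,0]], "twist":[0,0,0,0,0,0,0,0,0,0,0,0,0,0,0,0,0],"jaw":[1,1,1,1,1,1,1,1,1,1,1,1,1,1,1,1,1]}'
python3 - <<'E'
from h import *
p,q=wr(); cv2.imwrite("pics/w2.png",p["frame"])
np.savez("w2.npz",**{k:q[k] for k in("z_map","frame","R","t","camera_matrix")})
E
```

```text
time_s: 10.32
eef_pos: [0.545, 0.0788, 0.4134]
ee_rot: [3.129, -0.001, 1.568]
force: [-0.5, -0.1, 0.2]
grip_width: 0.0001
finger_force: 0.0
```

View pics/w2.png

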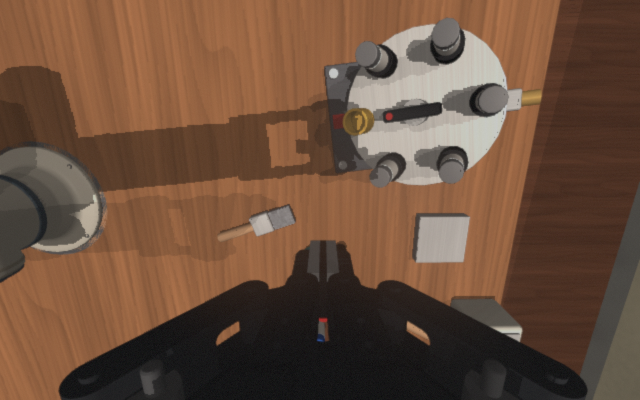

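The empty pocket at (358,121) is now at the red pointer and the bar's dot points at it. Next I'll refit the carousel and locate the red cap.

Run:
```python
from h import *
from scipy.optimize import least_squares
_,p=wr(); st=bot.get_state(); print(st["eef_pos"],st["ee_rot"],st["time_s"])
v,u=np.mgrid[0:400,0:640]; ok=(p["z_map"]>0)&(v<240)&(u>300)&(u<540)
P=world(p,u[ok],v[ok])
def fr(psi): return Ro.from_euler("z",psi)*Ro.from_euler("y",-np.radians(25))
def loc(P,x): return (P-[x[0],x[1],.140])@(fr(x[2])*Ro.from_euler("z",x[4])).as_matrix()
for mode in ("psi free,q free","q=0"):
    x=np.array([.683,.1635,.07,.0077,0.])
    for it in range(4):
        L=loc(P,x); h=L[:,2]-x[3]; S=[]
        for k in range(1,6):
            a=np.pi+k*np.pi/3; c=.08*np.array([np.cos(a),np.sin(a)])
            m=(abs(h-.09)<.005)&(np.hypot(*(L[:,:2]-c).T)<.02); S.append((P[m],c))
        n=5 if "free" in mode else 4
        g=lambda y:np.r_[y,np.zeros(5-n)]
        f=lambda y:np.concatenate([(lambda l:np.r_[(l.min(0)+l.max(0))[:2]/2-c,np.median(l[:,2])-g(y)[3]-.09])(loc(s,g(y))) for s,c in S])
        r=least_squares(f,x[:n]); x=g(r.x)
    R=fr(x[2]).as_matrix(); c0=np.array([x[0],x[1],.14]); R=(fr(x[2])*Ro.from_euler("z",x[4])).as_matrix()
    W=lambda h:c0+R@[-.08,0,h+x[3]]
    print(mode,np.round(x,4),"rms",np.round(1e3*np.sqrt(np.mean(r.fun**2)),2))
    print("axis",R[:,2].round(3),"floor",W(0).round(4),"mouth",W(.032).round(4),"top",W(.09).round(4))
# yellow rim check: highest points of pocket
L=loc(P,x); m=(np.hypot(L[:,0]+.08,L[:,1])<.0185)&(abs(L[:,2]-x[3]-.032)<.004); print("rim mid local",((L[m].min(0)+L[m].max(0))/2).round(4),m.sum())
for n in ("side","scene"):
    p=bot.grab_frame(n); hsv=cv2.cvtColor(p["frame"],cv2.COLOR_BGR2HSV); ok=p["z_map"]>0
    P=world(p,u[ok],v[ok]); H=hsv[ok]
    for nm,(lo,hi) in dict(red=(0,5),blue=(105,125),green=(55,75)).items():
        hh=H[:,0].astype(int)
        m=(H[:,1]>150)&(H[:,2]>60)&((hh>=lo)&(hh<=hi)|((nm=="red")&(hh>174)))&(P[:,2]>.07)&(P[:,2]<.11)&(abs(P[:,0]-.54)<.05)&(abs(P[:,1]+.265)<.1)
        Q=P[m]; 
        if len(Q): t=Q[Q[:,2]>Q[:,2].max()-.004]; print(n,nm,len(Q),len(t),((t.min(0)+t.max(0))/2).round(4),t.mean(0).round(4),Q.min(0).round(3),Q.max(0).round(3))
```

```text
[0.54565789 0.0798125  0.40716677] [ 3.13830485e+00 -1.65131092e-04  1.56933662e+00] 10.425
psi free,q free [0.683  0.1635 0.1209 0.0077 0.0357] rms 0.22
axis [-0.42  -0.051  0.906] floor [0.6082 0.1516 0.1131] mouth [0.5948 0.1499 0.1421] top [0.5705 0.147  0.1947]
q=0 [0.6828 0.165  0.1552 0.0076 0.    ] rms 0.6
axis [-0.418 -0.065  0.906] floor [0.608  0.1533 0.1131] mouth [0.5946 0.1512 0.1421] top [0.5704 0.1474 0.1947]
rim mid local [-0.0798 -0.001   0.0397] 159
side red 76 34 [ 0.5482 -0.2032  0.099 ] [ 0.5494 -0.2034  0.0985] [ 0.537 -0.215  0.084] [ 0.561 -0.191  0.101]
side blue 74 17 [ 0.5381 -0.2675  0.1007] [ 0.5355 -0.269   0.0998] [ 0.529 -0.278  0.089] [ 0.55  -0.255  0.103]
side green 79 28 [ 0.5288 -0.3326  0.1001] [ 0.5296 -0.3317  0.0998] [ 0.518 -0.343  0.087] [ 0.539 -0.319  0.102]
scene red 43 20 [ 0.5502 -0.1982  0.0985] [ 0.5516 -0.1987  0.0986] [ 0.54  -0.209  0.085] [ 0.563 -0.187  0.1  ]
scene blue 28 15 [ 0.543  -0.2602  0.0985] [ 0.5425 -0.2606  0.0988] [ 0.533 -0.269  0.086] [ 0.553 -0.251  0.101]
scene green 12 6 [ 0.5387 -0.3211  0.0993] [ 0.5374 -0.3207  0.0986] [ 0.532 -0.324  0.088] [ 0.546 -0.318  0.101]
```

```bash
python3 -m inch '{"dp": [[-40,0.5,20],[-40,0.5,20],[-40,0.5,20],[-40,0.5,20],[-40,0.5,20],[-40,0.5,20],[-41,0.5,30],[0,0,30],[0,0,30],[0,0,0],[0,0,0]], "twist":[0,0,0,0,0,0,0,0,0,0,0],"jaw":[0,0,0,0,0,0,0,0,0,0,0]}'
python3 - <<'E'
from h import *
_,p=wr(); cv2.imwrite("pics/w3.png",p["frame"])
v,u=np.mgrid[0:400,0:640]
hsv=cv2.cvtColor(p["frame"],cv2.COLOR_BGR2HSV); ok=p["z_map"]>0
P=world(p,u[ok],v[ok]); H=hsv[ok]; hh=H[:,0].astype(int)
m=(H[:,1]>150)&(H[:,2]>60)&((hh<5)|(hh>174))&(P[:,2]>.08)&(P[:,2]<.11)&(abs(P[:,0]-.549)<.04)&(abs(P[:,1]+.2)<.04)
Q=P[m]; print(len(Q))
if len(Q): t=Q[Q[:,2]>.094]; print(((t.min(0)+t.max(0))/2).round(4),t.mean(0).round(4),t.min(0),t.max(0))
E
```

```text
time_s: 11.9
eef_pos: [0.5495, -0.1998, 0.1957]
ee_rot: [-3.141, -0.0, 1.571]
force: [-0.1, 0.6, 0.5]
grip_width: 0.0853
finger_force: 0.0
666
[ 0.5499 -0.201   0.0969] [ 0.5501 -0.2006  0.0975] [ 0.53751395 -0.21349326  0.09414585] [ 0.56221413 -0.18857277  0.09956285]
```

View pics/w3.png

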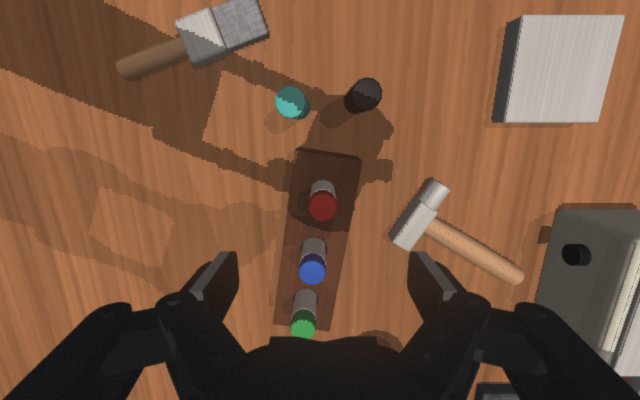

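The red cap at (322,205) is centred between the open fingers, and the hammer at (415,215) is clear of them. I'll descend and grip.

```bash
python3 -m inch '{"dp": [[-1,0.5,30],[0,0,35],[0,0,35],[0,0,20],[0,0,10.5],[0,0,0],[0,0,0],[0,0,0],[0,0,0],[0,0,0]], "twist":[0,0,0,0,0,0,0,0,0,0],"jaw":[0.3,0.3,0.3,0.3,0.3,0.3,1,1,1,1]}' && python3 -m inch '{"dp": [[0,0,-5],[0,0,-15],[0,0,-30],[0,0,-40],[0,0,-50],[0,0,-50],[0,0,0]], "twist":[0,0,0,0,0,0,0],"jaw":[1,1,1,1,1,1,1]}'
```

```text
time_s: 13.2
eef_pos: [0.5507, -0.2013, 0.0664]
ee_rot: [3.139, 0.001, 1.571]
force: [-0.2, 1.4, 5.4]
grip_width: 0.0245
finger_force: 58.8
time_s: 14.08
eef_pos: [0.5513, -0.2015, 0.2618]
ee_rot: [3.132, 0.004, 1.571]
force: [-0.0, -0.5, 0.7]
grip_width: 0.0243
finger_force: 58.9
```

```bash
python3 -m inch '{"dp": [[40,3,-8],[40,3,-8],[40,3,-8],[40,3,-8],[40,3,-8],[40,3,-8],[40,3,-8],[40,3,-8],[16,9,0],[15,9,0],[0,0,0],[0,0,0],[0,0,0],[0,0,0],[0,0,0],[0,0,0],[0,0,0],[0,0,0],[0,0,0]], "twist":[0,0,0,0,0,0,0,0,0,0,10.4,10.4,10.4,10.4,10.4,10.4,10.4,10.4,0],"jaw":[1,1,1,1,1,1,1,1,1,1,1,1,1,1,1,1,1,1,1]}'
python3 - <<'E'
from h import *
s=bot.get_state(); R=Ro.from_euler("xyz",s["ee_rot"]).as_matrix()
M=np.array([.5948,.150,.142]); h=np.array([.993,.12,0])
p=bot.grab_frame("side"); cv2.imwrite("pics/s4.png",p["frame"])
print(R.round(3)); foot=M-.001*h+[0,0,-.0032]; tcp=foot+[0,0,.058]; print(s["eef_pos"],"move mm tool",1e3*R.T@(tcp-s["eef_pos"]))
for t in("vial_red",): print([(round(d["score"],2),np.round(d["centre"],3).tolist()) for d in bot.landmark_of(p,t)])
E
```

```text
time_s: 16.45
eef_pos: [0.5923, 0.1493, 0.3178]
ee_rot: [3.141, 0.002, 0.119]
force: [-0.7, -0.1, -1.5]
grip_width: 0.0247
finger_force: 58.8
[[ 0.993  0.119 -0.001]
 [ 0.119 -0.993 -0.001]
 [-0.002  0.    -1.   ]]
[0.59227699 0.1492616  0.31775893] move mm tool [  1.77671814  -0.4824172  120.95617556]
[(0.7, [0.584, -0.108, 0.006]), (0.54, [0.591, 0.147, 0.263]), (0.51, [0.521, -0.114, -0.004])]
```

View pics/s4.png

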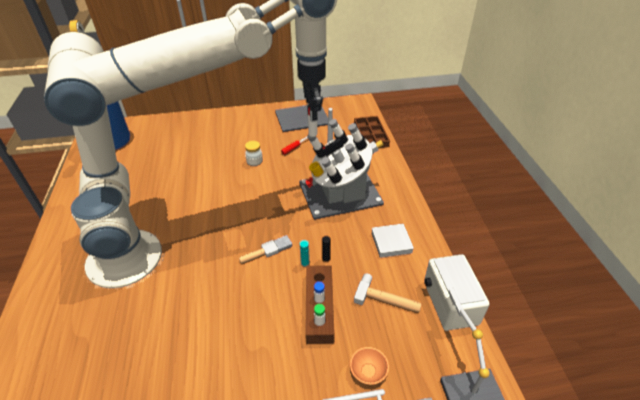

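The vial hangs upright above the pocket at (315,150), with its foot where I predicted. I'll lower it into the mouth.

```bash
python3 -m inch '{"dp": [[1.8,-0.5,35],[0,0,35],[0,0,25],[0,0,10],[0,0,4],[0,0,0]], "twist":[0,0,0,0,0,0],"jaw":[1,1,1,1,1,1]}' && python3 -m inch '{"dp": [[0,0,3],[0,0,3],[0,0,3],[0,0,3],[0,0,0]], "twist":[0,0,0,0,0],"jaw":[1,1,1,1,1]}'
```

```text
time_s: 17.3
eef_pos: [0.5941, 0.1507, 0.2108]
ee_rot: [-3.142, -0.001, 0.119]
force: [-0.1, 1.1, -0.3]
grip_width: 0.0247
finger_force: 58.8
time_s: 17.92
eef_pos: [0.5933, 0.1507, 0.1979]
ee_rot: [3.142, 0.001, 0.119]
force: [-2.0, -0.6, 1.0]
grip_width: 0.0244
finger_force: 59.2
```

```bash
python3 -m inch '{"dp": [[-3,0,1],[-3,0,1],[-3,0,1],[-3,0,1],[0,0,0]], "twist":[0,0,0,0,0],"jaw":[1,1,1,1,1]}'; python3 -m inch '{"dp": [[-3,0,1.2],[-3,0,1.2],[0,0,0]], "twist":[0,0,0],"jaw":[1,1,1]}'
```

```text
time_s: 18.55
eef_pos: [0.5829, 0.1494, 0.1958]
ee_rot: [-3.141, -0.005, 0.119]
force: [4.4, 0.1, 6.0]
grip_width: 0.0247
finger_force: 59.3
time_s: 18.92
eef_pos: [0.5776, 0.1489, 0.1953]
ee_rot: [-3.141, -0.009, 0.119]
force: [4.5, 0.5, 11.6]
grip_width: 0.0245
finger_force: 60.5
```

```bash
python3 -m inch '{"dp": [[-3,0,0.5],[-3,0,1],[-3,0,1],[-2,0,1],[0,0,0]], "twist":[0,0,0,0,0],"jaw":[1,1,1,1,1]}'
python3 - <<'E'
from h import *
a=[]
for n in("side","scene"):
    p=bot.grab_frame(n); i=p["frame"]; i=i[95:215,260:420] if n=="side" else i[150:300,280:440]
    a.append(cv2.resize(i,(400,375),interpolation=cv2.INTER_CUBIC))
cv2.imwrite("pics/c5.png",np.hstack(a))
E
```

```text
time_s: 19.55
eef_pos: [0.5667, 0.1477, 0.1932]
ee_rot: [-3.141, -0.01, 0.119]
force: [1.8, -0.1, 16.3]
grip_width: 0.0243
finger_force: 62.4
```

View pics/c5.png

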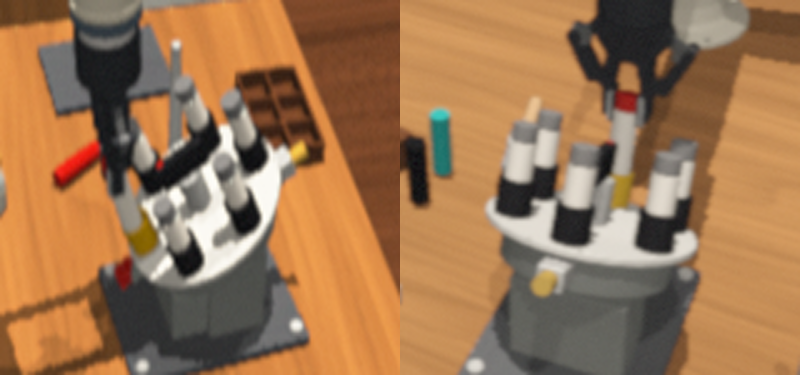

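The vial has pivoted in the grip and lines up with the cup, seen at (130,215) on the left and (622,150) on the right. I'll straighten it a little more and push along the axis.

```bash
python3 -m inch '{"dp": [[-2,0,0],[-2,0,0],[0.8,0,1.8],[0.8,0,1.8],[0.8,0,1.8],[0,0,0]], "twist":[0,0,0,0,0,0],"jaw":[1,1,1,1,1,1]}'
```

```text
time_s: 20.4
eef_pos: [0.5649, 0.1474, 0.1856]
ee_rot: [-3.141, -0.007, 0.119]
force: [4.0, 0.6, 4.0]
grip_width: 0.0243
finger_force: 61.9
```

```bash
python3 -m inch '{"dp": [[0.85,0,1.85],[0.85,0,1.85],[0.85,0,1.85],[0.85,0,1.85],[0.85,0,1.85],[0.85,0,1.85],[0,0,0]], "twist":[0,0,0,0,0,0,0],"jaw":[1,1,1,1,1,1,1]}'; python3 -m inch '{"dp": [[0.85,0,1.85],[0.85,0,1.85],[0.85,0,1.85],[0.85,0,1.85],[0,0,0]], "twist":[0,0,0,0,0],"jaw":[1,1,1,1,1]}'
```

```text
time_s: 21.28
eef_pos: [0.5698, 0.148, 0.173]
ee_rot: [-3.141, -0.005, 0.119]
force: [5.0, 0.8, 4.2]
grip_width: 0.0245
finger_force: 62.0
time_s: 21.9
eef_pos: [0.5726, 0.1483, 0.1672]
ee_rot: [-3.141, -0.005, 0.119]
force: [0.3, 0.5, 11.4]
grip_width: 0.0242
finger_force: 62.9
```

```bash
python3 -m inch '{"dp": [[0.85,0,1.85],[0.85,0,1.85],[0.85,0,1.85],[0.85,0,1.85],[0,0,0]], "twist":[0,0,0,0,0],"jaw":[1,1,1,1,1]}'
```

```text
time_s: 22.52
eef_pos: [0.5749, 0.149, 0.1677]
ee_rot: [-3.14, -0.008, 0.119]
force: [-17.5, -3.0, 40.7]
grip_width: 0.0247
finger_force: 66.1
```

```bash
python3 -m inch '{"dp": [[-0.8,0,-1.8],[-0.8,0,-1.8],[0,0,0],[0,0,0],[0,0,0],[0,0,0],[0,0,-20],[0,0,-40],[-20,0,-50],[-30,0,-50],[-30,0,-50],[0,0,0],[0,0,0]], "twist":[0,0,0,0,0,0,0,0,0,0,0,0,0],"jaw":[1,1,0.35,0.35,0.35,0.35,0.35,0.35,0.35,0.35,0.35,0.35,0.35]}'
python3 - <<'E'
from h import *
_,p=wr(); cv2.imwrite("pics/w6.png",p["frame"])
np.savez("w6.npz",**{k:p[k] for k in("z_map","frame","R","t","camera_matrix")})
x=np.array([.683,.1635,.1209,.0077,.0357])
R=(Ro.from_euler("z",x[2])*Ro.from_euler("y",-np.radians(25))*Ro.from_euler("z",x[4])).as_matrix()
for n in ("wrist","side","scene"):
    if n!="wrist": p=bot.grab_frame(n)
    v,u=np.mgrid[0:400,0:640]; hsv=cv2.cvtColor(p["frame"],cv2.COLOR_BGR2HSV); ok=p["z_map"]>0
    P=world(p,u[ok],v[ok]); H=hsv[ok]; hh=H[:,0].astype(int)
    m=(H[:,1]>150)&(H[:,2]>60)&((hh<5)|(hh>174))&(np.linalg.norm(P-[.57,.147,.195],axis=1)<.05)
    L=(P[m]-[x[0],x[1],.14])@R-[-.08,0,x[3]]
    if m.sum(): t=L[L[:,2]>np.percentile(L[:,2],98)-.004]; print(n,m.sum(),"local cap top mm",(1e3*(t.min(0)+t.max(0))/2).round(1),(1e3*np.median(t,0)).round(1),"all",(1e3*L.min(0)).round(1),(1e3*L.max(0)).round(1))
E
```

```text
time_s: 24.15
eef_pos: [0.4942, 0.1388, 0.3712]
ee_rot: [-3.141, -0.002, 0.119]
force: [-0.1, 0.2, -0.7]
grip_width: 0.0554
finger_force: 0.0
wrist 466 local cap top mm [-3.4  2.1 94.3] [-2.8  2.2 94.4] all [-15.3  -9.8  83. ] [ 9.  13.9 96.9]
side 44 local cap top mm [-4.1 -1.3 96.3] [-4.1 -1.9 95.3] all [-13.6 -12.   81. ] [ 5.7  8.2 99. ]
scene 46 local cap top mm [ 4.7  4.9 94.4] [ 5.8  4.  94.5] all [-2.2 -4.6 83. ] [10.5 14.1 96.4]
```

View pics/w6.png

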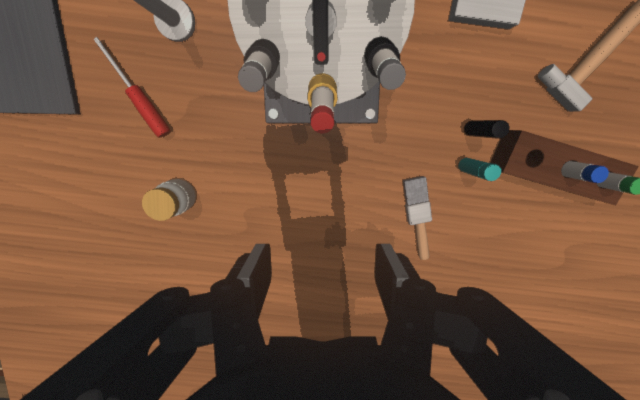

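The red vial is standing in the pocket with its cap at (321,120), possibly about 4 mm too high. I'll check it against the neighbouring caps, which I know are at 90 mm.

Run:
```python
from h import *
p=dict(np.load("w6.npz"))
x=np.array([.683,.1635,.1209,.0077,.0357])
R=(Ro.from_euler("z",x[2])*Ro.from_euler("y",-np.radians(25))*Ro.from_euler("z",x[4])).as_matrix()
v,u=np.mgrid[0:400,0:640]; ok=(p["z_map"]>0)&(v<150)
P=world(p,u[ok],v[ok]); L=(P-[x[0],x[1],.14])@R-[0,0,x[3]]
for k in (0,1,5):
    a=np.pi+k*np.pi/3; c=.08*np.array([np.cos(a),np.sin(a)])
    m=(np.hypot(*(L[:,:2]-c).T)<.02)&(L[:,2]>.08); t=L[m]; z=np.percentile(t[:,2],97)
    t=t[t[:,2]>z-.005]
    A=np.c_[t[:,:2]-c,np.ones(len(t))]; co=np.linalg.lstsq(A,t[:,2],rcond=None)[0]
    print(k,len(t),"centre off",(1e3*((t.min(0)+t.max(0))[:2]/2-c)).round(1),"h",round(z*1e3,1),np.median(t[:,2])*1e3,"slope",co.round(3))
print((R[:,2]).round(3), "cap top now", [.683,.1635,.14]+R@[-.083,.002,.0943+x[3]])
```

```text
0 436 centre off [-4.3  2.5] h 95.7 94.3616251089846 slope [ 0.016 -0.007  0.094]
1 581 centre off [-1.4  1.4] h 91.4 90.03563698228373 slope [-0.015 -0.023  0.09 ]
5 564 centre off [2.1 0.8] h 91.3 89.93054620437918 slope [-0.016  0.016  0.09 ]
[-0.42  -0.051  0.906] cap top now [0.56563274 0.14826992 0.19735826]
```

The neighbours read 90.0 mm and the red cap reads 94.4 mm, so it is about 4 mm short of the floor. I'll press on the cap with shut fingers.

```bash
python3 -m inch '{"dp": [[20,0,0],[20,0,10],[20,-1,20],[14,0,25],[0,0,30],[0,0,35],[0,0,30],[0,0,6],[0,0,0]], "twist":[0,0,0,0,0,0,0,0,0],"jaw":[1,1,1,1,1,1,1,1,1]}'; python3 -m inch '{"dp": [[1,0,2],[1,0,2],[1,0,2],[1,0,2],[1,0,2],[1,0,2],[0,0,0]], "twist":[0,0,0,0,0,0,0],"jaw":[1,1,1,1,1,1,1]}'
```

```text
time_s: 25.42
eef_pos: [0.5674, 0.1485, 0.2138]
ee_rot: [3.141, 0.001, 0.119]
force: [-0.4, -0.3, 1.2]
grip_width: 0.0002
finger_force: 0.0
time_s: 26.3
eef_pos: [0.5736, 0.1493, 0.2027]
ee_rot: [-3.142, -0.001, 0.119]
force: [-1.5, -0.9, 1.9]
grip_width: 0.0004
finger_force: 0.9
```

```bash
python3 -m inch '{"dp": [[1,0,2],[1,0,2],[1,0,2],[0,0,0]], "twist":[0,0,0,0],"jaw":[1,1,1,1]}'; python3 -m inch '{"dp": [[0.5,0,2],[0.5,0,2],[0.5,0,2],[0,0,0]], "twist":[0,0,0,0],"jaw":[1,1,1,1]}'
```

```text
time_s: 26.8
eef_pos: [0.5772, 0.1499, 0.2025]
ee_rot: [-3.141, -0.008, 0.119]
force: [-6.9, -1.1, 21.0]
grip_width: -0.0001
finger_force: 10.7
time_s: 27.3
eef_pos: [0.579, 0.1504, 0.2025]
ee_rot: [-3.14, -0.014, 0.119]
force: [-13.5, -2.2, 39.6]
grip_width: -0.0003
finger_force: 20.2
```

```bash
python3 -m inch '{"dp": [[0,0,-6],[0,0,-20],[0,0,-40],[-20,0,-50],[-30,0,-40],[-30,0,-10],[0,0,0],[0,0,0]], "twist":[0,0,0,0,0,0,0,0],"jaw":[1,1,1,1,1,1,1,1]}'
python3 - <<'E'
from h import *
def frame(q): return (Ro.from_euler("z",.119)*Ro.from_euler("y",-np.radians(25))*Ro.from_euler("z",q)).as_matrix()
v,u=np.mgrid[0:400,0:640]
for f,q in (("w1",.995),):
    p=dict(np.load(f+".npz")); hsv=cv2.cvtColor(p["frame"],cv2.COLOR_BGR2HSV); ok=(p["z_map"]>0)&(hsv[...,0]>18)&(hsv[...,0]<32)&(hsv[...,1]>120)
    L=(world(p,u[ok],v[ok])-[.683,.1635,.14])@frame(q)-[-.08,0,.0077]
    L=L[np.hypot(L[:,0],L[:,1])<.025]; r=np.hypot(L[:,0],L[:,1]); m=(r>.013)&(r<.02)
    i=r<.011; print(f,len(L),"rim h pct",(1e3*np.percentile(L[m,2],[50,75,90,97])).round(1),"floor pct",(1e3*np.percentile(L[i,2],[3,10,25,50])).round(1),i.sum())
_,p=wr(); x=np.array([.683,.1635,.0077]); R=frame(.0357)
ok=(p["z_map"]>0)&(v<200)
L=(world(p,u[ok],v[ok])-[.683,.1635,.14])@R-[0,0,.0077]
for k in (0,1,5):
    a=np.pi+k*np.pi/3; c=.08*np.array([np.cos(a),np.sin(a)])
    m=(np.hypot(*(L[:,:2]-c).T)<.02)&(L[:,2]>.08); t=L[m]; z=np.percentile(t[:,2],97); t=t[t[:,2]>z-.005]
    print(k,len(t),"centre off",(1e3*((t.min(0)+t.max(0))[:2]/2-c)).round(1),"h",(1e3*np.median(t[:,2])).round(1))
p=bot.grab_frame("wrist")
for t in("pocket_floor","pocket_mouth","vial_red","carousel_base"): print(t,[(round(d["score"],2),np.round(d["centre"],3).tolist()) for d in bot.landmark_of(p,t)[:3]])
E
```

```text
time_s: 28.3
eef_pos: [0.4989, 0.1404, 0.3551]
ee_rot: [3.141, 0.001, 0.119]
force: [-0.2, 0.4, -0.3]
grip_width: -0.0002
finger_force: 0.0
w1 355 rim h pct [34.9 35.9 36.6 37.2] floor pct [3.1 3.3 3.7 4.1] 65
0 445 centre off [-7.6  1.8] h 94.3
1 640 centre off [-1.1  1.4] h 90.0
5 632 centre off [2.4 0.6] h 90.0
pocket_floor [(0.69, [0.602, 0.151, 0.112])]
pocket_mouth [(0.86, [0.592, 0.152, 0.146])]
vial_red [(0.84, [0.608, 0.152, 0.118]), (0.76, [0.581, -0.109, -0.0]), (0.73, [0.524, -0.11, -0.005])]
carousel_base [(0.8, [0.684, 0.168, 0.001])]
```

```bash
python3 -c "
from workcell import bot
print(bot.finish_job())"
```

```text
the job is handed in; nothing more can be done
None
```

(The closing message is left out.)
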